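# Post a spent drone battery through the return box flap

## Task

Dispose of the spent drone battery lying on the shelf of the battery return box: push the box's self-closing flap well open with one finger and keep it open with that finger while the other finger pushes the battery along the shelf and over its edge into the box, then let the flap close by itself. Only push: do not pinch, lift or crush the battery, never use the battery itself to open the flap or let the flap fall on it, and leave the tester beside it and everything else on the bench where they are.

Things in the scene. Friction and masses are not known exactly. Their poses are not given: they have to be found in the camera images.
- return_box: White bench-top battery return box with clear windows, fixed, 254 (x) x 240 (y) x 190 mm high. Origin: centre of its underside, on the bench; x points from its open front (robot's side) to its back, z up. In front an open level feed shelf, 140 mm up, from x = -127 to -42 mm, no rim in front, side rails 6 mm high (inner faces y = +-115 mm); then the sloping flap; hollow below.
- flap (a joint): Aluminium flap, 222 mm wide (box y), 117 mm from hinge to free edge, 3 mm thick, hinged along its rear, upper edge. 0 = shut: slopes down 22 degrees from the hinge to the shelf's inner edge. Grows (rad) as it is pushed down and inwards, to a stop at 1.1, hanging almost straight down. A spring shuts it: 1 N at the free edge starts it, 2.5 N holds it fully open, more nearer the hinge.
- shelf_edge (a point): Middle of the feed shelf's inner edge, on its upper face (box x = -42, y = 0, z = 140 mm). Beyond it the battery falls into the box, onto a ramp 65 mm down to 12 mm above the bench.
- hinge_mid (a point): Middle of the flap's hinge line (box x = +67, y = 0, z = 185 mm), a steel rod of 9 mm diameter along box y; the flat deck behind it is 190 mm high. A finger pointing straight down onto the flap, tip 5 mm above shelf height, has the flap about 0.4 rad open when its far side is 40 mm in front of this line, and about 0.7 rad at 20 mm.
- flap_edge (a point): Middle of the flap's free edge; moves with the flap. The box's side plates, at both ends of the flap, stand about 5 mm above the shut flap.
- pack: The spent battery: a flat black cartridge lying on the feed shelf, 34 (its x) x 62 (its y) x 14 mm (z), about 40 g, origin at the centre of its underside. A long side faces the flap, roughly square to it; it lies on the left or the right half of the shelf.
- tester: Battery tester on the other half of the feed shelf, to be left there: grey block, 36 (x) x 44 (y) x 26 mm high, with a small display and two round buttons on top; origin at the centre of its underside.
- drone: Small four-rotor drone with round black rotor guards, about 107 x 107 x 28 mm, on the bench beside the box (left); origin under its centre. Leave alone.
- solder_reel: Steel reel, 52 mm diameter, 30 mm high, standing flat on the bench beside the box (right); origin under its centre. Leave alone.
- screwdriver: Screwdriver, 130 mm long, lying on the bench in front of the box. Leave alone.
- spare_pack: A good battery of the same shape as the spent one, lying on the bench far left, near the charger. Leave alone.
- screw_cup: Small steel cup, 64 mm diameter, 45 mm high, on the bench far right. Leave alone.
- multimeter: Black multimeter, 140 x 70 x 38 mm, on the bench far right. Leave alone.

How it is judged:
By the outcome, as a careful person would: the job done as asked, in the order asked, and still so for the second after the job is handed in, with the robot touching nothing.
It also fails if it takes over 35 s, if anything falls off the work surface, if the arm or the gripper's body presses on something with over 40 N, if the wrist force passes 120 N, or if a joint passes its speed limit or range.

## Robot

A 7-joint arm with a two-finger parallel gripper is mounted at the origin on the work surface. World frame = base frame: x ahead of the robot, y to its left, z up, the work surface at z = 0. Lengths are in mm, angles in rad, forces in N, time in s.
With the tool pointing down it reaches from about 400 to 875 mm from the base axis. Payload 4.4 kg.
Tool frame: the origin (TCP) lies midway between the tips of the shut fingers; the grasp point (between the pads) lies 19 mm behind it; z points along the fingers, y is the line along which they close (so a half turn about z gives the same grasp; the last joint's range is limited). The gripper opens to 85 mm and grips with 20 to 120 N. Pads are 22 mm wide; open, the fingers measure 114 mm over their backs; the gripper's body (76 mm by 85 mm) begins 54 mm behind the grasp point. The pads swing forward as they close: fully open they stand 13 mm farther back than shut.
Start: joints at [-1.194, 0.628, 0.038, 1.517, -0.027, 0.996, -0.02], TCP at [278.485, 587.336, 231.313] pointing down, gripper open.
Joint ranges: [-3.06, 3.06], [-0.37, 2.12], [-1.25, 1.32], [0.18, 2.47], [-1.1, 4.24], [0.23, 1.98], [-2.94, 2.94]. Speed limits (rad/s): [2.57, 2.57, 3.14, 3.14, 3.14, 3.14, 3.14].

## Interface

Orientations are given as [roll, pitch, yaw] about the fixed x, y, z axes, in that order (R = Rz(yaw) Ry(pitch) Rx(roll)).
In Python, from cell import ctrl gives the robot as it stands.
- The arm moves only by the shell command python3 -m handwheel 'ROWS'. ROWS is JSON, a list of rows, each a list of 3 entries, a list of its own where there are three numbers: the turn, a rotation vector about the tool's x, y, z in degrees, then the shift along the tool's x, y, z in m, then the closure, from 0 (fully open) to 1 (shut). A call has 1 to 5 rows; each row shifts and turns the commanded pose from where the row before left it, along the tool's axes as they then stand; what a row does not reach is not made up. A row lasts 1/12 s, in which the tool goes at most 41.7 mm and 7.16 degrees, less where a joint would pass 70% of its speed; a pose out of reach is approached as far as the arm can. A call is refused whole if a number of a shift passes 0.0417 or a number of a turn 7.16, either way. A call with a gripper value outside its range is refused whole. The fingers move at their own pace and stop on an object; the grip force is fixed at half the most. Time passes only in rows, so rows that do not move let the fingers close. It gives the time, the measured TCP pose, the force, the opening and the grip force at its end, in the units of the state.
- ctrl.read_state(): the state, without advancing time (a new reading comes with each control period).
- ctrl.get_image(name): name is "side" or "top"; returns a dict with "pixels" (384x512x3 uint8, red, green, blue), "fx", "fy", "cx", "cy" (pixels), "pose" (4x4, takes a point from camera to world coordinates). Camera axes: x right, y up, looking along -z (the intrinsics and any distortion apply to the point x, -y, -z); pixel columns grow to the right and rows downward; lengths in mm; the calibration is good to about 2 mm. A picture is of the moment at which its call begins. There is no depth.
- ctrl.finish_job(): hands the job in; it is judged then, once.
The state is a dict: "clock": time; "qpos": joint angles; "qd": joint speeds; "tau": joint torques, N m; "eef_pos": TCP position; "tool_rot": TCP orientation; "force": force on the tool from outside, world axes, zero at the start; "torque": the same for the moment, N m; "width": finger opening in mm; "gripper_force": force on a finger pad.
Only numpy, scipy, OpenCV 4.12 (cv2) and the standard library are available. Lean on these libraries where they do the work, as an engineer would, in place of code of your own. Each camera call takes 0.05 s, during which the arm holds its last target. There are 200 camera calls.

## Working session

There is one attempt and no reset: what is moved stays moved. The work goes in short steps, Python scripts to look and compute and a shell command to move; the robot and the scene stay as the last step left them, time stands still between calls to the robot, and variables do not carry over. Pictures are saved under pics/ and viewed, at most 10 in all, crops included, and the job is handed in when it is done.

```bash
mkdir -p pics; python3 - <<'E'
from cell import ctrl
import cv2,numpy as np
for n in("side","top"):
    i=ctrl.get_image(n); cv2.imwrite(f"pics/{n}0.png",cv2.resize(i["pixels"][...,::-1],(768,576),interpolation=cv2.INTER_CUBIC)); print(n,i["fx"],i["fy"],i["cx"],i["cy"],np.round(i["pose"],3).tolist(),[k for k in i])
s=ctrl.read_state();print(s)
E
```

```text
side 351.15678455319926 351.15678455319926 249.71444600176858 192.40950140366942 [[0.875, 0.269, -0.403, 100.772], [-0.485, 0.457, -0.746, -804.852], [-0.016, 0.848, 0.53, 715.473], [0.0, 0.0, 0.0, 1.0]] ['pixels', 'fx', 'fy', 'cx', 'cy', 'pose']
top 369.40303166737726 369.40303166737726 253.53702190996813 191.68024852782065 [[-0.017, 0.987, -0.16, 367.937], [-1.0, -0.018, -0.007, 3.561], [-0.009, 0.16, 0.987, 1166.551], [0.0, 0.0, 0.0, 1.0]] ['pixels', 'fx', 'fy', 'cx', 'cy', 'pose']
{'clock': 0.1, 'qpos': array([-1.19378777,  0.62923426,  0.03842101,  1.51823989, -0.02700314,
        0.99631393, -0.02000033]), 'qd': array([ 0.00019142, -0.0023869 ,  0.00201784, -0.00201764, -0.00016409,
        0.00138536,  0.00011053]), 'tau': array([ 3.04119414e-03, -5.64535975e+01,  1.23046428e+00, -1.93975210e+01,
        1.12814549e-02,  5.30816716e-03, -9.71583347e-06]), 'eef_pos': array([278.23472978, 586.83341499, 230.50215872]), 'tool_rot': array([-3.13991418e+00, -1.26822511e-06,  2.69880191e+00]), 'force': array([ 0.25551828, -0.51438945,  0.10375503]), 'torque': array([0.05014077, 0.02312332, 0.01269056]), 'gripper_force': 0.0, 'width': 85.27269690999458}
```

View pics/side0.png

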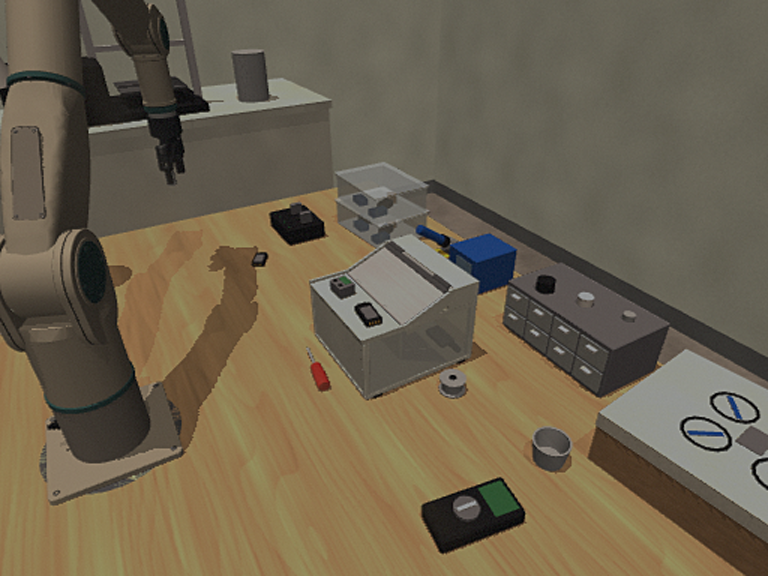

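View pics/top0.png

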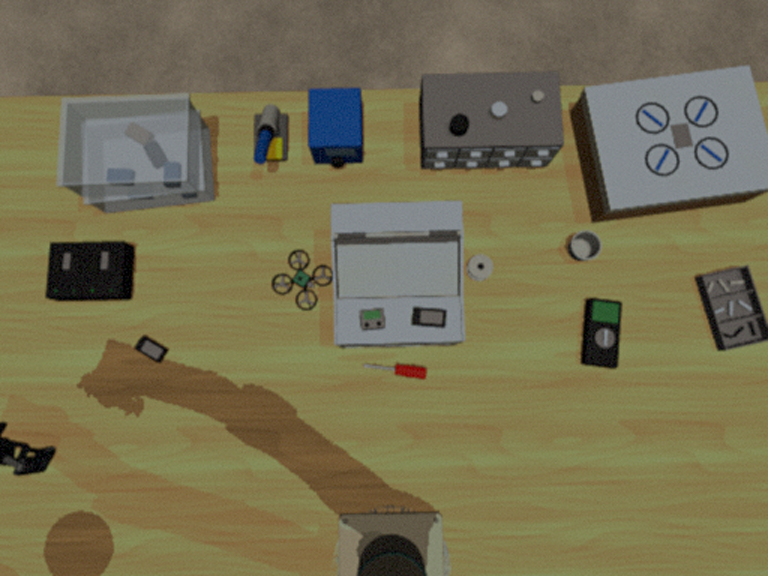

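The box is at x 332–464, y 203–346 in the top picture. The pack is on the right half at (430,317) and the tester on the left at (372,319). I'll take enlarged crops for measuring.

```bash
python3 - <<'E'
from cell import ctrl
import cv2,numpy as np
p=ctrl.get_image("top")["pixels"][...,::-1]
q=ctrl.get_image("side")["pixels"][...,::-1]
a=cv2.resize(p[130:236,216:316],None,fx=5,fy=5,interpolation=cv2.INTER_CUBIC)
b=cv2.resize(q[155:265,200:325],(0,0),fx=4.8,fy=4.8,interpolation=cv2.INTER_CUBIC)
cv2.imwrite("pics/topc.png",np.clip(a*1.6,0,255).astype('u1'));cv2.imwrite("pics/sidec.png",np.clip(b*1.6,0,255).astype('u1'))
E
```

```text
(no output)
```

View pics/topc.png

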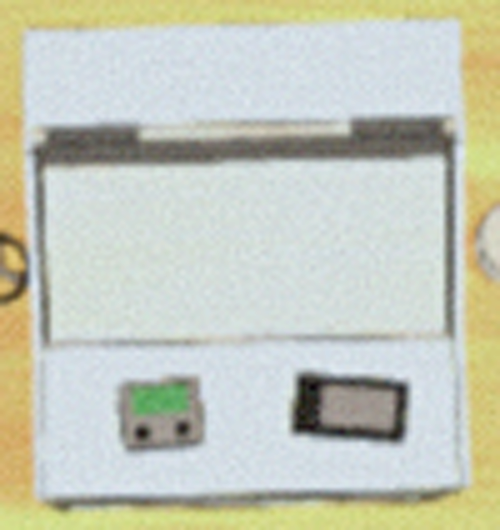

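View pics/sidec.png

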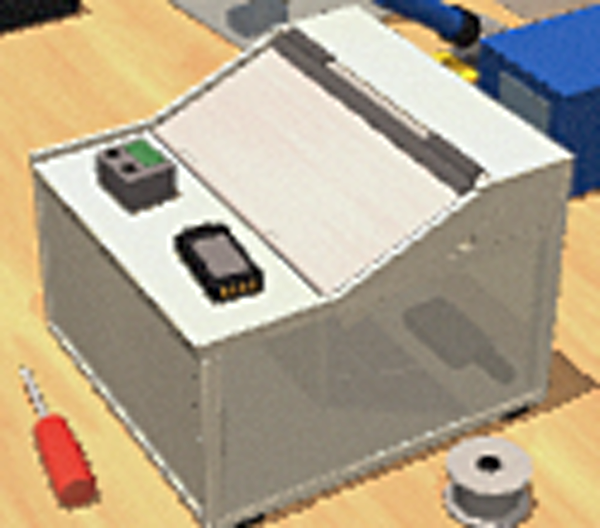

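Top crop: shelf front corners are at (42,497) and (467,487), the flap edge runs (45,342)–(450,337), pack corners are (300,373), (409,383), (404,442), (293,432), and tester corners are (120,380) to (205,443). The side crop agrees, with the pack nearest the camera and the reel and screwdriver clear of the box.

```bash
cat > geo.py <<'E'
from cell import ctrl
import numpy as np
from scipy.optimize import least_squares
C={n:ctrl.get_image(n) for n in("top","side")}
def px(n,u,v):
    return (216+(u+.5)/5-.5,130+(v+.5)/5-.5) if n=="top" else (200+(u+.5)/4.8-.5,155+(v+.5)/4.8-.5)
def proj(n,P):
    c=C[n];T=np.linalg.inv(c["pose"]);q=T[:3,:3]@P+T[:3,3]
    return np.array([c["cx"]+c["fx"]*q[0]/-q[2],c["cy"]-c["fy"]*q[1]/-q[2]])
def ray(n,u,v,z):
    c=C[n];a,b=px(n,u,v);d=c["pose"][:3,:3]@np.array([(a-c["cx"])/c["fx"],-(b-c["cy"])/c["fy"],-1]);o=c["pose"][:3,3]
    return o+d*(z-o[2])/d[2]
E
python3 - <<'E'
from geo import *
obs=[("top",42,497,-127,120,146),("top",467,487,-127,-120,146),("top",25,30,127,120,190),("top",460,18,127,-120,190),
("side",32,158,-127,120,146),("side",203,345,-127,-120,146),("side",572,157,127,-120,190)]
def w(p,b): c,s=np.cos(p[2]),np.sin(p[2]); return np.array([p[0]+c*b[0]-s*b[1],p[1]+s*b[0]+c*b[1],b[2]])
f=lambda p,o=obs:np.concatenate([proj(n,w(p,b))-px(n,u,v) for n,u,v,*b in o])
for k in(obs,obs[:4],obs[4:]):
    r=least_squares(f,[550,0,0],args=(k,));print(r.x.round(3),r.fun.round(1))
p=least_squares(f,[550,0,0],args=(obs,)).x
def box(P): c,s=np.cos(p[2]),np.sin(p[2]);d=P[:2]-p[:2];return np.array([c*d[0]+s*d[1],-s*d[0]+c*d[1]])
def obj(nm,c,z):
    W=np.array([ray("top",*q,z) for q in c]);B=np.array([box(P) for P in W]);print(nm,W.mean(0).round(1),B.round(0).tolist(),B.mean(0).round(1))
obj("pack",[(300,373),(409,383),(404,442),(293,432)],154)
obj("tester",[(120,380),(202,377),(205,443),(125,450)],166)
obj("edge",[(45,342),(450,337)],140)
for q in [(175,235),(217,222),(262,270),(215,300)]: print(box(ray("side",*q,154)).round(0))
for b in [(-42,0,140),(67,0,185)]: print(w(p,b).round(1))
E
```

```text
[ 5.58716e+02 -2.26630e+01  8.00000e-03] [-1.   0.1  1.1 -0.1 -0.1 -0.2  0.2 -0.1 -0.6 -0.8 -0.1  0.4  0.4 -0.2]
[ 5.58583e+02 -2.25190e+01  8.00000e-03] [-1.1  0.1  1.1 -0.1 -0.2 -0.1  0.2 -0. ]
[ 5.58831e+02 -2.30570e+01  7.00000e-03] [-0.5 -0.8 -0.   0.5  0.5 -0.2]
pack [476.7 -77.8 154. ] [[-63.0, -27.0], [-70.0, -87.0], [-102.0, -82.0], [-95.0, -22.0]] [-82.5 -54.5]
tester [474.5  25.7 166. ] [[-65.0, 72.0], [-65.0, 27.0], [-101.0, 27.0], [-104.0, 70.0]] [-83.8  49. ]
edge [517.5 -21.7 140. ] [[-40.0, 115.0], [-43.0, -112.0]] [-41.2   1.3]
[-94. -25.]
[-66. -25.]
[-68. -83.]
[-105.  -95.]
[516.7 -23.  140. ]
[625.7 -22.1 185. ]
```

```bash
cat > plan.py <<'E'
# plan: python3 plan.py bx by z tilt N  (TCP target in box frame, mm/deg) -> constant row
import sys,numpy as np
from cell import ctrl
from scipy.linalg import fractional_matrix_power as fmp
from scipy.spatial.transform import Rotation as R
bx,by,z,t,N=map(float,sys.argv[1:]); p=(558.7,-22.7,.008)
H=lambda P,r:np.block([[r.as_matrix(),np.array(P)[:,None]],[0,0,0,1]])
s=ctrl.read_state()
A=H(s["eef_pos"],R.from_euler("xyz",s["tool_rot"]))
c,q=np.cos(p[2]),np.sin(p[2])
B=H([p[0]+c*bx-q*by,p[1]+q*bx+c*by,z],R.from_euler("xyz",[np.pi,0,np.pi/2+p[2]])*R.from_rotvec([np.radians(t),0,0]))
T=np.real(fmp(np.linalg.inv(A)@B,1/N))
d=A[:2,3]-p[:2]
print("now box",[round(x,1) for x in(c*d[0]+q*d[1],-q*d[0]+c*d[1],A[2,3])],"force",s["force"].round(1),"w",round(s["width"],1),"t",s["clock"])
print("row",R.from_matrix(T[:3,:3]).as_rotvec(degrees=True).round(2).tolist(),(T[:3,3]/1000).round(4).tolist(),"norm",np.linalg.norm(T[:3,3]).round(1))
E
python3 plan.py -69.5 -54.5 270 0 20
```

```text
now box [np.float64(-275.4), np.float64(612.1), np.float64(231.0)] force [0.1 0.1 0.3] w 85.4 t 0.3
row [-0.0, 0.0, 3.21] [-0.0353, -0.0105, -0.0019] norm 36.8
```

```bash
python3 -m handwheel '[[[0,0,3.21],[-0.0353,-0.0105,-0.0019],0],[[0,0,3.21],[-0.0353,-0.0105,-0.0019],0],[[0,0,3.21],[-0.0353,-0.0105,-0.0019],0],[[0,0,3.21],[-0.0353,-0.0105,-0.0019],0],[[0,0,3.21],[-0.0353,-0.0105,-0.0019],0]]'; python3 plan.py -69.5 -54.5 270 0 15
```

```text
clock: 0.72
eef_pos: [401.7, 448.8, 240.9]
tool_rot: [3.141, 0.0, 2.416]
force: [1.2, 0.1, 0.8]
width: 85.5
gripper_force: 0.0
now box [np.float64(-153.2), np.float64(472.8), np.float64(240.9)] force [1.2 0.1 0.8] w 85.5 t 0.7167
row [0.0, -0.0, 3.2] [-0.0351, -0.0104, -0.0019] norm 36.7
```

```bash
python3 -m handwheel '[[[0,0,3.21],[-0.0353,-0.0105,-0.0019],0],[[0,0,3.21],[-0.0353,-0.0105,-0.0019],0],[[0,0,3.21],[-0.0353,-0.0105,-0.0019],0],[[0,0,3.21],[-0.0353,-0.0105,-0.0019],0],[[0,0,3.21],[-0.0353,-0.0105,-0.0019],0]]' >/dev/null
python3 -m handwheel '[[[0,0,3.21],[-0.0353,-0.0105,-0.0019],0],[[0,0,3.21],[-0.0353,-0.0105,-0.0019],0],[[0,0,3.21],[-0.0353,-0.0105,-0.0019],0],[[0,0,3.21],[-0.0353,-0.0105,-0.0019],0],[[0,0,3.21],[-0.0353,-0.0105,-0.0019],0]]' >/dev/null
python3 -m handwheel '[[[0,0,3.21],[-0.0353,-0.0105,-0.0019],0],[[0,0,3.21],[-0.0353,-0.0105,-0.0019],0],[[0,0,3.21],[-0.0353,-0.0105,-0.0019],0],[[0,0,3.21],[-0.0353,-0.0105,-0.0019],0],[[0,0,0],[0,0,0],0]]'; python3 plan.py -69.5 -54.5 230 18 5
```

```text
clock: 1.97
eef_pos: [496.1, -51.8, 268.4]
tool_rot: [3.141, 0.005, 1.621]
force: [0.0, 0.4, -0.0]
width: 85.6
gripper_force: 0.0
now box [np.float64(-62.8), np.float64(-28.6), np.float64(268.4)] force [ 0.   0.4 -0. ] w 85.6 t 1.9667
row [3.61, 0.13, 0.47] [-0.0051, -0.0005, 0.0078] norm 9.4
```

```bash
python3 -m handwheel '[[[3.61,0.13,0.47],[-0.0051,-0.0005,0.0078],0],[[3.61,0.13,0.47],[-0.0051,-0.0005,0.0078],0],[[3.61,0.13,0.47],[-0.0051,-0.0005,0.0078],0],[[3.61,0.13,0.47],[-0.0051,-0.0005,0.0078],0],[[3.61,0.13,0.47],[-0.0051,-0.0005,0.0078],0]]' >/dev/null
python3 -m handwheel '[[[0,0,0],[0,0,0],0],[[0,0,0],[0,0,0],0]]'; python3 plan.py -69.5 -54.5 180 18 5
cat > snap.py <<'E'
import sys,cv2,numpy as np
from cell import ctrl
a=ctrl.get_image("side")["pixels"][130:265,185:335,::-1];b=ctrl.get_image("top")["pixels"][115:250,205:325,::-1]
f=lambda i:cv2.resize(i,None,fx=2.95,fy=2.95,interpolation=cv2.INTER_CUBIC)
cv2.imwrite(sys.argv[1],np.clip(np.hstack([f(a),f(b)])*1.6,0,255).astype("u1"))
E
python3 snap.py pics/s1.png
```

```text
clock: 2.55
eef_pos: [491.5, -68.5, 228.3]
tool_rot: [-2.826, -0.005, 1.592]
force: [-0.0, -0.4, 0.3]
width: 85.3
gripper_force: 0.0
now box [np.float64(-67.5), np.float64(-45.2), np.float64(228.3)] force [-0.  -0.4  0.3] w 85.3 t 2.55
row [-0.02, -0.0, 0.16] [-0.0019, 0.0026, 0.0093] norm 9.8
```

View pics/s1.png

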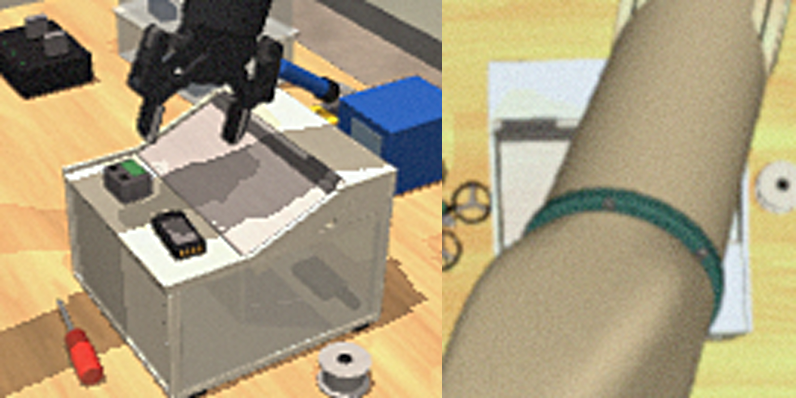

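The side view on the left shows both fingers above the box, with the rear finger tip at about (150,142) and the front one at (232,142). The pack is still at (180,233), and the arm hides the top view. I'll check the tip model by projection.

```bash
python3 - <<'E'
from geo import *
from scipy.spatial.transform import Rotation as R
s=ctrl.read_state();r=R.from_euler("xyz",s["tool_rot"]).as_matrix()
for nm,l in[("B in",(0,-42.6,-13)),("B out",(0,-57,-13)),("A in",(0,42.6,-13)),("A out",(0,57,-13)),("A up",(0,57,-60))]:
    P=s["eef_pos"]+r@np.array(l);q=proj("side",P);print(nm,P.round(0),((q-[185,130]+.5)*2.95-.5).round(0))
E
python3 plan.py -69.5 -54.5 180 18 5
```

```text
B in [455. -69. 256.] [148. 139.]
B out [441. -69. 260.] [135. 139.]
A in [536. -67. 229.] [224. 141.]
A out [550. -67. 225.] [237. 141.]
A up [564. -67. 270.] [250.  96.]
now box [np.float64(-67.7), np.float64(-44.9), np.float64(230.0)] force [ 0.5  0.4 -0.2] w 85.3 t 2.75
row [0.01, -0.01, 0.17] [-0.0019, 0.0027, 0.0096] norm 10.2
```

```bash
python3 -m handwheel '[[[0,0,0.17],[-0.0019,0.0027,0.0096],0],[[0,0,0.17],[-0.0019,0.0027,0.0096],0],[[0,0,0.17],[-0.0019,0.0027,0.0096],0],[[0,0,0.17],[-0.0019,0.0027,0.0096],0],[[0,0,0.17],[-0.0019,0.0027,0.0096],0]]' >/dev/null
python3 -m handwheel '[[[0,0,0],[0,0,0],0],[[0,0,0],[0,0,0],0]]'; python3 plan.py -69.5 -54.5 150 18 5
```

```text
clock: 3.33
eef_pos: [489.0, -78.1, 178.4]
tool_rot: [-2.824, -0.0, 1.578]
force: [0.5, 0.6, -0.3]
width: 85.6
gripper_force: 0.0
now box [np.float64(-70.1), np.float64(-54.8), np.float64(178.4)] force [ 0.5  0.6 -0.3] w 85.6 t 3.3333
row [-0.03, -0.01, -0.01] [0.0001, 0.0019, 0.0054] norm 5.7
```

```bash
python3 -m handwheel '[[[0,0,0],[0,0.0019,0.0056],0],[[0,0,0],[0,0.0019,0.0056],0],[[0,0,0],[0,0.0019,0.0056],0],[[0,0,0],[0,0.0019,0.0056],0],[[0,0,0],[0,0.0019,0.0056],0]]'
python3 -m handwheel '[[[0,0,0],[0,0.0019,0.0056],0],[[0,0,0],[0,0.0019,0.0056],0],[[0,0,0],[0,0.0019,0.0056],0],[[0,0,0],[0,0,0],0]]'; python3 plan.py -69.5 -54.5 119.5 18 3
```

```text
clock: 3.75
eef_pos: [490.1, -77.9, 149.2]
tool_rot: [-2.827, -0.0, 1.578]
force: [-0.5, 0.2, 1.8]
width: 85.1
gripper_force: 0.6
clock: 4.08
eef_pos: [489.5, -77.8, 130.9]
tool_rot: [-2.825, -0.0, 1.578]
force: [-0.3, 0.4, 0.6]
width: 84.9
gripper_force: 0.6
now box [np.float64(-69.7), np.float64(-54.6), np.float64(130.9)] force [-0.3  0.4  0.6] w 84.9 t 4.0833
row [-0.06, -0.01, -0.01] [0.0, 0.0012, 0.0036] norm 3.8
```

```bash
python3 -m handwheel '[[[0,0,0],[0,0.0012,0.0036],0],[[0,0,0],[0,0.0012,0.0036],0],[[0,0,0],[0,0.0012,0.0034],0],[[0,0,0],[0,0,0],0]]'; cat > snap.py <<'E'
import sys,cv2,numpy as np
from cell import ctrl
a=ctrl.get_image("side")["pixels"][165:255,195:325,::-1]
cv2.imwrite(sys.argv[1],np.clip(cv2.resize(a,None,fx=6,fy=6,interpolation=cv2.INTER_CUBIC)*1.6,0,255).astype("u1"))
E
python3 snap.py pics/s2.png;  python3 plan.py -45 -54.5 121 18 5
```

```text
clock: 4.42
eef_pos: [489.9, -77.9, 120.2]
tool_rot: [-2.825, -0.0, 1.578]
force: [-0.2, 0.2, 1.2]
width: 85.2
gripper_force: 0.7
now box [np.float64(-69.4), np.float64(-54.6), np.float64(120.4)] force [-1.4  1.   1.6] w 85.4 t 4.4667
row [-0.03, -0.01, -0.01] [0.0, 0.0046, -0.0016] norm 4.9
```

View pics/s2.png

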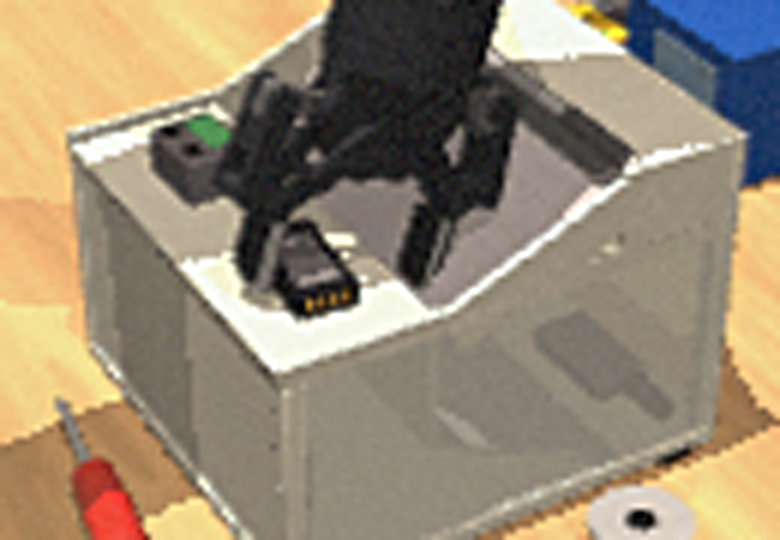

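The side view shows the rear finger on the shelf behind the pack at (250,285). The front finger's tip at (415,285) is beyond the shelf edge on the depressed flap, and the pack and tester haven't moved. Next I advance while gradually taking out the tilt.

```bash
python3 plan.py -43.8 -54.5 123.1 14 10
```

```text
now box [np.float64(-69.4), np.float64(-54.6), np.float64(120.4)] force [-1.4  1.   1.6] w 85.4 t 4.4667
row [-0.41, -0.0, -0.0] [0.0, 0.0024, -0.001] norm 2.6
```

```bash
python3 -m handwheel '[[[-0.41,0,0],[0,0.0024,-0.001],0],[[-0.41,0,0],[0,0.0024,-0.001],0],[[-0.41,0,0],[0,0.0024,-0.001],0],[[-0.41,0,0],[0,0.0024,-0.001],0],[[-0.41,0,0],[0,0.0024,-0.001],0]]'; python3 -m handwheel '[[[-0.41,0,0],[0,0.0024,-0.001],0],[[-0.41,0,0],[0,0.0024,-0.001],0],[[-0.41,0,0],[0,0.0024,-0.001],0],[[-0.41,0,0],[0,0.0024,-0.001],0],[[-0.41,0,0],[0,0.0024,-0.001],0]]'; python3 snap.py pics/s3.png;  python3 plan.py -22.7 -54.5 129.8 5 10
```

```text
clock: 4.88
eef_pos: [503.1, -77.8, 122.0]
tool_rot: [-2.862, -0.0, 1.578]
force: [-2.6, 0.7, 1.2]
width: 85.5
gripper_force: 1.0
clock: 5.3
eef_pos: [516.1, -77.7, 123.6]
tool_rot: [-2.898, -0.0, 1.578]
force: [-2.9, -0.3, 0.6]
width: 85.2
gripper_force: 1.2
now box [np.float64(-42.6), np.float64(-54.7), np.float64(123.8)] force [-2.1 -0.2  0.4] w 85.1 t 5.35
row [-0.89, -0.0, -0.0] [0.0, 0.0019, -0.0009] norm 2.1
```

View pics/s3.png

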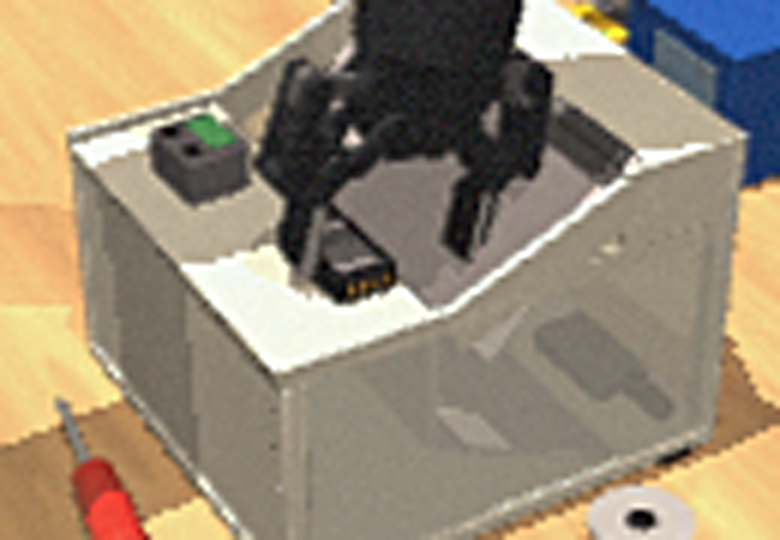

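The pack has slid to (360,265), near the shelf edge. The flap is well open, with its end visible through the window at about (500,330), and the tester hasn't moved. Carrying on.

```bash
python3 -m handwheel '[[[-0.89,0,0],[0,0.0019,-0.0009],0],[[-0.89,0,0],[0,0.0019,-0.0009],0],[[-0.89,0,0],[0,0.0019,-0.0009],0],[[-0.89,0,0],[0,0.0019,-0.0009],0],[[-0.89,0,0],[0,0.0019,-0.0009],0]]'; python3 -m handwheel '[[[-0.89,0,0],[0,0.0019,-0.0009],0],[[-0.89,0,0],[0,0.0019,-0.0009],0],[[-0.89,0,0],[0,0.0019,-0.0009],0],[[-0.89,0,0],[0,0.0019,-0.0009],0],[[-0.89,0,0],[0,0.0019,-0.0009],0]]'; python3 snap.py pics/s4.png;  python3 plan.py -22.7 -54.5 129.8 5 10
```

```text
clock: 5.77
eef_pos: [524.6, -77.8, 126.2]
tool_rot: [-2.973, -0.001, 1.578]
force: [-6.6, 0.3, 4.2]
width: 85.0
gripper_force: 3.2
clock: 6.18
eef_pos: [535.0, -77.6, 129.1]
tool_rot: [-3.052, -0.001, 1.578]
force: [-5.1, -0.4, 1.3]
width: 85.2
gripper_force: 2.1
now box [np.float64(-24.0), np.float64(-54.7), np.float64(129.4)] force [-4.6  0.2  0.5] w 85.6 t 6.2333
row [-0.01, -0.0, -0.01] [0.0, 0.0001, -0.0001] norm 0.1
```

View pics/s4.png

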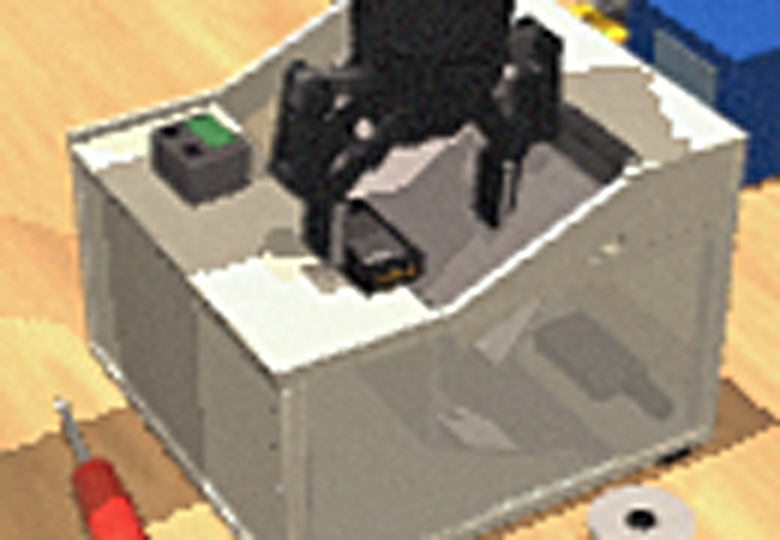

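The pack now overhangs the edge at (385,258) and the front finger still holds the flap open. I'll bring the rear finger on by partly closing while the front finger stays put.

```bash
python3 -m handwheel '[[[0,0,0],[0,0.0014,-0.001],0.03],[[0,0,0],[0,0.0014,-0.001],0.06],[[0,0,0],[0,0.0014,-0.001],0.09],[[0,0,0],[0,0.0014,-0.0009],0.12],[[0,0,0],[0,0.0014,-0.0009],0.15]]'; python3 -m handwheel '[[[0,0,0],[0,0.0014,-0.0008],0.18],[[0,0,0],[0,0.0014,-0.0008],0.21],[[0,0,0],[0,0.0012,-0.0008],0.24],[[0,0,0],[0,0,0],0.24],[[0,0,0],[0,0,0],0.24]]'; python3 snap.py pics/s5.png;  python3 plan.py -12 -54.5 137 5 1
```

```text
clock: 6.65
eef_pos: [544.2, -77.5, 133.5]
tool_rot: [-3.053, -0.0, 1.578]
force: [-5.0, -0.5, 0.8]
width: 72.9
gripper_force: 1.8
clock: 7.07
eef_pos: [548.0, -77.5, 135.4]
tool_rot: [-3.053, -0.0, 1.578]
force: [-3.6, 0.6, 2.3]
width: 65.1
gripper_force: 1.6
now box [np.float64(-11.1), np.float64(-54.7), np.float64(135.4)] force [-3.8  0.7  2.5] w 65.2 t 7.1167
row [-0.05, -0.01, -0.04] [0.0002, -0.0011, -0.0015] norm 1.8
```

View pics/s5.png

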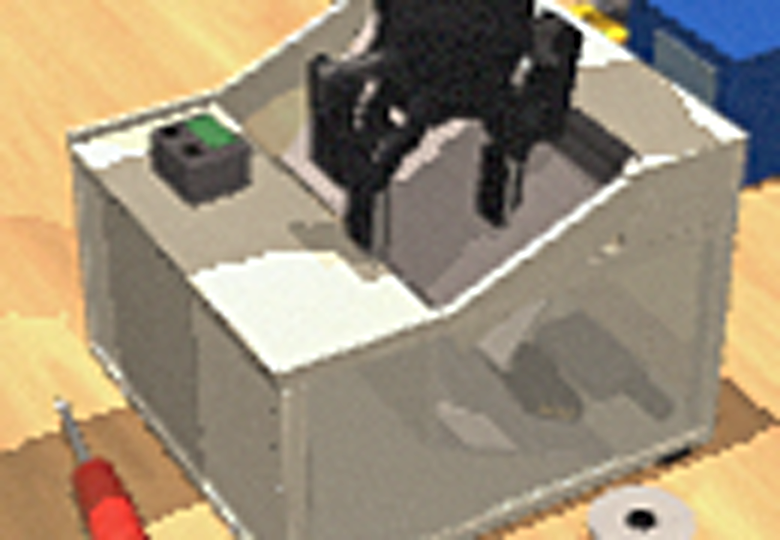

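The pack has dropped and lies inside the box at (545,385). The shelf is clear except for the tester, which hasn't moved. I'll let the pack settle, then lift out slowly so the flap closes.

```bash
python3 -m handwheel '[[[0,0,0],[0,0,0],0.24],[[0,0,0],[0,0,0],0.24],[[0,0,0],[0,0,0],0.24],[[0,0,0],[-0.0000,-0.002,-0.004],0.24],[[0,0,0],[0,-0.002,-0.005],0.24]]'; for i in 1; do :; done
python3 -m handwheel '[[[0,0,0],[0,-0.002,-0.006],0.24],[[0,0,0],[0,-0.002,-0.006],0.24],[[0,0,0],[0,-0.002,-0.006],0.24],[[0,0,0],[0,-0.002,-0.006],0.24],[[0,0,0],[0,-0.002,-0.006],0.24]]'
python3 -m handwheel '[[[0,0,0],[0,-0.002,-0.008],0.24],[[0,0,0],[0,-0.002,-0.008],0.24],[[0,0,0],[0,-0.002,-0.015],0.24],[[0,0,0],[0,-0.002,-0.02],0.24],[[0,0,0],[0,-0.002,-0.02],0.24]]'
python3 -m handwheel '[[[0,0,0],[0,-0.002,-0.02],0.24],[[0,0,0],[0,-0.002,-0.02],0.24],[[0,0,0],[0,0,0],0.24],[[0,0,0],[0,0,0],0.24],[[0,0,0],[0,0,0],0.24]]'
python3 snap.py pics/s6.png
```

```text
clock: 7.53
eef_pos: [544.1, -77.5, 144.6]
tool_rot: [-3.052, -0.0, 1.578]
force: [-2.5, -0.6, -0.2]
width: 65.6
gripper_force: 1.1
clock: 7.95
eef_pos: [538.5, -77.6, 176.6]
tool_rot: [-3.056, 0.0, 1.578]
force: [0.3, -0.0, 0.4]
width: 64.6
gripper_force: 0.0
clock: 8.37
eef_pos: [533.6, -77.6, 248.2]
tool_rot: [-3.053, -0.0, 1.578]
force: [-0.6, -0.3, -0.4]
width: 65.3
gripper_force: 0.0
clock: 8.78
eef_pos: [533.0, -77.5, 287.2]
tool_rot: [-3.053, -0.0, 1.578]
force: [-0.5, -0.6, -0.1]
width: 64.9
gripper_force: 0.0
```

View pics/s6.png

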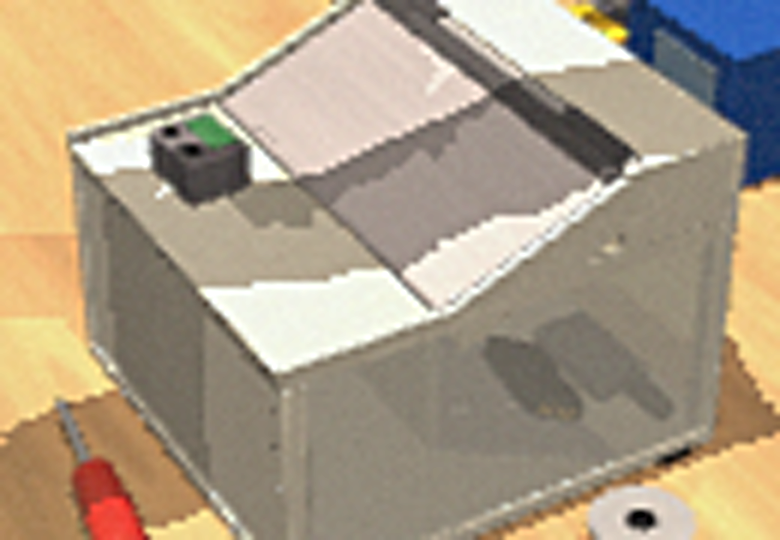

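The flap is fully shut, the pack lies inside at (535,380), the tester hasn't moved and the gripper is clear.

```bash
python3 -c "
from cell import ctrl
print(ctrl.finish_job())"
```

```text
the job is handed in; nothing more can be done
None
```

The spent battery is in the return box, the flap closed by itself, the tester is where it was, and the job was handed in at about 9 s on the robot's clock; no verdict came back.

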